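# Put the bench kit back in its stands

### The job

Tidy the bench by putting each piece of kit into the grey stand made for it: the minute timer upright in the larger round stand, the tablet bottle upright in the smaller round stand, the matchbox flat between the corners of the oblong stand, and the pestle lying flat in the long stand. Seat each one fully on its stand, roughly centred, and let go.

Things in the scene. Friction and masses are not known exactly. Their poses are not given: they have to be found in the camera images.
- minute_timer: wind-up minute timer, a cream squat drum 60 mm across and 48 mm high (slightly narrower, 58 mm, in its upper half), standing on the table. Origin: centre of its underside, z up. It may be taken by its flanks in any direction.
- tablet_bottle: blue tablet bottle with a white screw cap, standing: body 36 mm across up to 59 mm high, cap 40 mm across from there to the top at 78 mm. Origin: centre of its underside, z up.
- pestle: white porcelain pestle lying on the table, 104 mm long, 22 mm thick at its big round end (at -x), 14 mm at its small end (at +x), with a stem about 10 mm wide between (x from -34 to +28 mm), whose underside is 3 mm and top 13 mm above the table. It does not roll. Grip the stem across, near the origin. Origin: at the middle of its length, on the underside, z up.
- matchbox: closed matchbox lying flat, 37 mm along its x, 52 mm along its y, 15 mm high. Origin: centre of its underside, z up.
- wide_round_stand: the larger round grey stand, fixed to the table: a dish 90 mm across outside, 80 mm inside the rim, inner floor 4 mm and rim 10 mm above the table; made for the timer. Origin: centre of its underside on the table.
- narrow_round_stand: the smaller round grey stand, fixed to the table: a cup 62 mm across outside, 52 mm inside the rim, inner floor 4 mm and rim 14 mm above the table; made for the tablet bottle. Origin: centre of its underside on the table.
- oblong_stand: oblong grey stand, fixed to the table: a flat plate 61 mm along its x and 78 mm along its y, floor 4 mm above the table, with four corner angles rising to 12 mm that enclose 53 x 70 mm; the sides facing its x are open between the corners over 52 mm, for the fingers. Made for the matchbox, with its long side along y (either way round). Origin: centre of its underside on the table.
- long_stand: long grey stand, fixed to the table: a flat plate 130 mm along its x and 48 mm along its y, floor 4 mm above the table, with end walls and side lips near both ends rising to 13 mm that enclose 122 x 40 mm; the sides facing its y are open over the middle 62 mm, for the fingers. Made for the pestle, lying along x, either way round. Origin: centre of its underside on the table.
Not all that is in view belongs to the job. What is shaped like the minute_timer but red or yellow is not meant. What is shaped like the matchbox but turquoise is not meant.

How it is judged:
By the outcome, as a careful person would: the job done as asked, in the order asked, and still so for the second after the job is handed in, with the robot touching nothing.
It also fails if it takes over 99 s, if anything falls off the work surface, if the arm or the gripper's body presses on something with over 40 N, if the wrist force passes 120 N, or if a joint passes its speed limit or range.

### The arm

A 6-joint arm with a two-finger parallel gripper is mounted at the origin on a cart in front of the work surface, level with it; the furniture and walls round the work are solid. World frame = base frame: x ahead of the robot, y to its left, z up, the work surface at z = 0. Lengths are in m, angles in degrees, forces in N, time in s.
With the tool pointing down it reaches from about 0.4 to 0.825 m from the base axis. Payload 7 kg.
Tool frame: the origin (TCP) lies midway between the tips of the shut fingers; the grasp point (between the pads) lies 19 mm behind it; z points along the fingers, y is the line along which they close (so a half turn about z gives the same grasp; the last joint's range is limited). The gripper opens to 88 mm and grips with 3 to 60 N. Pads are 19 mm wide; open, the fingers measure 130 mm over their backs; the gripper's body (78 mm by 193 mm) begins 47 mm behind the grasp point.
Start: joints at [87.153, 20.546, 0.682, 0, -70.136, -16.507], TCP at [0.224, 0.637, 0.227] pointing down, gripper open.
Joint ranges: [-176.03, 176.03], [-82.01, 121.73], [-58.28, 71.71], [-173.87, 95.51], [-174.79, -0.11], [-173.66, 173.66]. Speed limits (degrees/s): [136.94, 136.94, 172.46, 180, 180, 180].

### API

Orientations are given as [roll, pitch, yaw] about the fixed x, y, z axes, in that order (R = Rz(yaw) Ry(pitch) Rx(roll)).
In Python, from plant import r gives the robot as it stands.
- The arm moves only by the tool carry_out, never from a script. Its argument "deltas" is a list of rows, each a list of 3 entries, a list of its own where there are three numbers: the opening, from 0 (shut) to 1 (fully open), then the shift along the tool's x, y, z in mm, then the turn, a rotation vector about the tool's x, y, z in rad. In form: [[gripper, [tx, ty, tz], [rx, ry, rz]], ...]. A call has 1 to 12 rows; each row is the pose to reach, as a shift and turn from the pose commanded when the call began, along the tool's axes at that moment; what a row does not reach only later rows make up. A row lasts 1/10 s, in which the tool goes at most 50 mm and 8.59 degrees, less where a joint would pass 70% of its speed; a pose out of reach is approached as far as the arm can. A call with a gripper value outside its range is refused whole. The fingers move at their own pace and stop on an object; "squeeze" is the grip in N (left out, the last holds). Time passes only in rows, so rows that repeat a pose let the fingers close. It gives the time, the measured TCP pose, the force, the opening and the grip force at its end, in the units of the state.
- r.get_state(): the state, without advancing time (a new reading comes with each control period).
- r.capture(name): name is "scene" or "top" or "wrist"; returns (picture, depth): 384x512x3 uint8, red, green, blue; 384x512 float32, m along the optical axis (not along the pixel's ray), 0 where there is no reading.
- r.get_calibration(name): a dict with "fov_y" (degrees; the focal length in pixels is half the picture's height over the tangent of half this angle, whatever the lens; pixels are square), "cx", "cy" (the principal point, pixels), "view" (4x4, takes a point from world to camera coordinates). Camera axes: x right, y down, z forward; pixel columns grow to the right and rows downward; lengths in m; the calibration is good to about 2 mm. A picture is of the moment at which its call begins: read the wrist's pose just before it. get_calibration takes no time and is no camera call; for the wrist camera it gives the pose at the moment of the call.
- r.close_job(): hands the job in; it is judged then, once.
The state is a dict: "time_s": time; "joints": joint angles; "qd": joint speeds; "joint_torque": joint torques, N m; "tcp_pos": TCP position; "eef_rot": TCP orientation; "contact_force": force on the tool from outside, world axes, zero at the start; "moment": the same for the moment, N m; "gripper_width": finger opening in m; "gripper_force": force on a finger pad.
Only numpy, scipy, OpenCV 4.12 (cv2) and the standard library are available. Lean on these libraries where they do the work, as an engineer would, in place of code of your own. Each camera call takes 0.05 s, during which the arm holds its last target. There are 200 camera calls.

## Working session

There is one attempt and no reset: what is moved stays moved. The work goes in short steps, Python scripts to look and compute and a tool call to move; the robot and the scene stay as the last step left them, time stands still between calls to the robot, and variables do not carry over. Pictures are saved under pics/ and viewed, at most 14 in all, crops included, and the job is handed in when it is done.

Besides the shell and the picture viewer there is one more tool, called in YAML: its name, and indented under it one key for each argument. carry_out: Moves the arm, as the interface text tells. Its arguments: {"type":"object","properties":{"deltas":{"type":"array"},"squeeze":{"type":"number"}},"required":["deltas"]}

```bash
mkdir -p pics; ls; python3 - <<'E'
from plant import r
import cv2,numpy as np
print(r.get_state())
for n in("top","scene"):
    p,d=r.capture(n); c=r.get_calibration(n); print(n,c)
    np.savez(f"{n}.npz",p=p,d=d,view=c["view"],fov=c["fov_y"],cx=c["cx"],cy=c["cy"])
    cv2.imwrite(f"pics/{n}0.png",cv2.resize(p[:,:,::-1],(800,600),interpolation=cv2.INTER_CUBIC))
E
```

```text
pics
{'time_s': 0.0, 'joints': array([ 8.71526146e+01,  2.05901657e+01,  6.34133251e-01, -2.11945488e-02,
       -7.01365528e+01, -1.65079895e+01]), 'qd': array([ 0.08433066,  0.03682725, -0.0141779 ,  0.03082929,  0.03700544,
        0.0898179 ]), 'joint_torque': array([-4.89119520e-04, -5.82713056e+01,  2.93052810e+01,  6.99779972e+00,
        6.86680040e-03, -1.43165621e-04]), 'tcp_pos': array([0.22355713, 0.63637953, 0.22563638]), 'eef_rot': array([ 1.79905569e+02, -7.20762684e-03, -1.93625865e+01]), 'contact_force': array([ 0.03790069, -0.01589952,  0.29035505]), 'moment': array([ 0.0179461 , -0.01895996, -0.01994352]), 'gripper_force': 0.0, 'gripper_width': 0.08766233057643615}
top {'fov_y': 51.58976649421734, 'cx': 258.08358027996854, 'cy': 180.7886380557075, 'view': array([[-0.1198504 , -0.99278816, -0.00274735,  0.25159617],
       [-0.97092388,  0.11778764, -0.2084056 ,  0.46556662],
       [ 0.20722621, -0.02231003, -0.97803863,  0.83372985],
       [ 0.        ,  0.        ,  0.        ,  1.        ]])}
scene {'fov_y': 48.840607014143934, 'cx': 249.3146675812678, 'cy': 191.27534182236036, 'view': array([[ 0.60285149, -0.79785089, -0.00200727, -0.1242408 ],
       [-0.53003852, -0.39861105, -0.74844398,  0.38267366],
       [ 0.59634658,  0.4522645 , -0.66319497,  0.65452675],
       [ 0.        ,  0.        ,  0.        ,  1.        ]])}
```

View pics/top0.png

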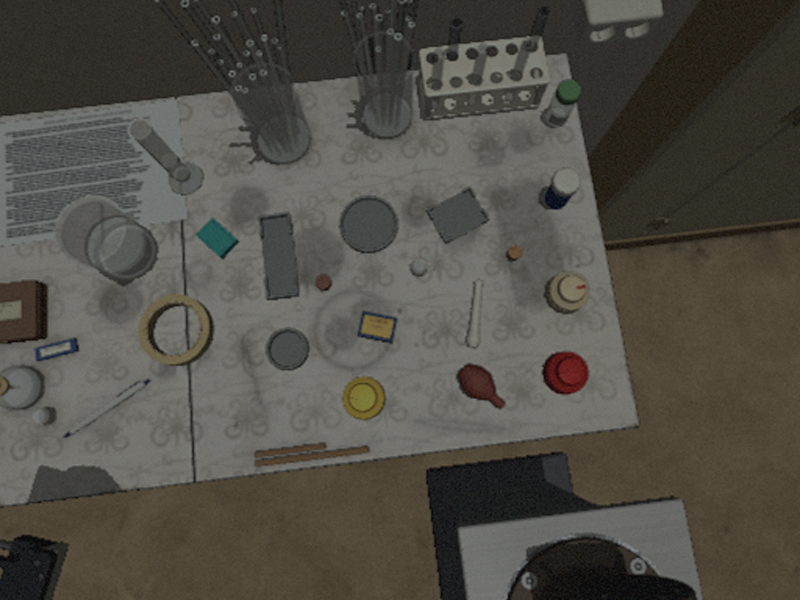

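View pics/scene0.png

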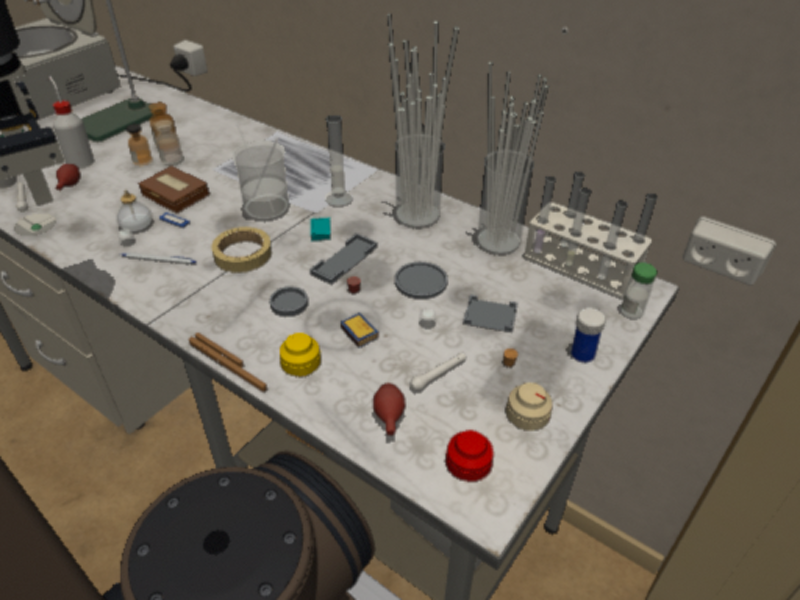

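The top view shows these candidates:
- **Timers:** cream (568,292), red (566,372), yellow (363,398). The cream one fits.
- **Matchboxes:** orange and blue (377,326), turquoise (217,238). The orange one fits.
- **Bottles:** blue with white cap (560,188), green-capped (560,105). The blue one fits.
- **Pestle:** (475,313).
- **Stands:** wide (368,224), narrow (288,349), oblong (458,215), long (280,256).

A faint ring surrounds the matchbox at (352,328), so I'll check whether it is solid. Next I measure everything and make one confirming crop.

```bash
cat > h.py <<'E'
import numpy as np,cv2
def load(n):
    z=np.load(n+".npz"); return z["p"],z["d"],dict(view=z["view"],fov_y=float(z["fov"]),cx=float(z["cx"]),cy=float(z["cy"]))
def ray(c,uv):
    uv=np.asarray(uv,float).reshape(-1,2); f=192/np.tan(np.radians(c["fov_y"])/2)
    V=c["view"]; R=V[:3,:3]; o=-R.T@V[:3,3]
    d=np.c_[(uv[:,0]-c["cx"])/f,(uv[:,1]-c["cy"])/f,np.ones(len(uv))]@R
    return o,d            # point at depth D: o+D*d
def onplane(c,uv,z):
    o,d=ray(c,uv); return o+((z-o[2])/d[:,2])[:,None]*d
def bigc(m,seed=None):
    cs,_=cv2.findContours(m.astype(np.uint8),cv2.RETR_EXTERNAL,cv2.CHAIN_APPROX_NONE)
    return max(cs,key=cv2.contourArea)[:,0,:]
def circ(P):
    (x,y),(a,b),t=cv2.fitEllipse((P[:,:2]*1000).astype(np.float32)); return np.round([x,y,a,b],1)
def rect(P):
    P=(P[:,:2]*1000).astype(np.float32); (x,y),(a,b),t=cv2.minAreaRect(P)
    if a<b: t+=90
    return np.round([x,y,max(a,b),min(a,b),(t+90)%180-90],1)  # t: direction of long side, deg from world x
E
python3 - <<'E'
from h import *
p,d,c=load("top")
hsv=cv2.cvtColor(cv2.bilateralFilter(p,5,25,3),cv2.COLOR_RGB2HSV).astype(int)
H,S,V=hsv[...,0],hsv[...,1],hsv[...,2]
def win(m,x,y,w,h):
    o=np.zeros(m.shape,bool);x,y,w,h=[int(.64*k) for k in(x,y,w,h)]
    o[y-h:y+h,x-w:x+w]=m[y-h:y+h,x-w:x+w];return o
for n,x,y in[("timer",568,292),("table",620,400),("tab2",430,300),("wide",368,224),("obl",458,215),("pestle",476,300),("box",377,326),("bcap",565,180),("ring",395,360),("ringc",340,325)]:
    u,v=int(x*.64),int(y*.64); o,r=ray(c,[[u,v]]); print(n,hsv[v,u],np.round((o+d[v,u]*r[0])*1000))if 1 else 0
def height(m):
    v,u=np.nonzero(m&(d>0)); o,r=ray(c,np.c_[u,v]); z=(o+d[v,u][:,None]*r)[:,2]*1000; return np.round(np.percentile(z,[5,50,95]),1),m.sum()
dark=(V<115)&(S<60)
for n,x,y,w,h,z,f in[("wide",368,224,40,40,.010,circ),("narrow",288,349,30,30,.014,circ),("obl",458,215,42,38,.006,rect),("long",280,256,26,56,.009,rect)]:
    m=win(dark,x,y,w,h); q=bigc(m); print(n,f(onplane(c,q,z)),height(m))
m=win(S>50,568,292,32,30);print("timer",circ(onplane(c,bigc(m),.03)),height(m))
m=win(S>60,377,326,30,26);print("box",rect(onplane(c,bigc(m),.012)),height(m))
v,u=np.mgrid[0:384,0:512];o,r=ray(c,np.c_[u.ravel(),v.ravel()]);Z=(o[2]+d.ravel()*r[:,2]).reshape(d.shape)
Zm=cv2.medianBlur(Z.astype(np.float32),3)
for n,x,y,w,h,t,z,f in[("timerZ",568,292,34,32,.03,.046,circ),("cap",563,182,34,40,.065,.078,circ),("pestleZ",475,313,20,50,.006,.010,rect),("boxZ",377,326,30,26,.008,.015,rect)]:
    m=win((Zm>t)&(d>0),x,y,w,h)
    try:print(n,f(onplane(c,bigc(m),z)),height(m))
    except Exception as e:print(n,e)
im=np.clip((Zm*1000+5)*3,0,255).astype(np.uint8); 
a=cv2.resize(p[90:280,130:410][:,:,::-1],None,fx=2.8,fy=2.8,interpolation=3); b=cv2.resize(im[90:280,130:410],None,fx=1,fy=1)
a=cv2.convertScaleAbs(a,alpha=1.5); 
cv2.imwrite("pics/crop1.png",a); cv2.imwrite("pics/z.png",cv2.resize(im[40:290,100:420],None,fx=2.4,fy=2.4))
E
```

```text
timer [ 28  52 122] [453. -37.  46.]
table [ 30  11 117] [293. -95.   0.]
tab2 [ 30  11 115] [472. 157.  -1.]
wide [75  7 73] [600. 236.   4.]
obl [75  7 73] [599.  97.   3.]
pestle [ 30  17 118] [461.  92.  16.]
box [ 20 125 114] [441. 239.  15.]
bcap [ 34  15 123] [608. -51.  76.]
ring [ 30  11 116] [390. 220.  -1.]
ringc [24 14 88] [450. 295.   3.]
wide [604.1 239.  126.  142.6] (array([-2. ,  2.1,  9.8]), np.int64(2249))
narrow [428.1 375.6  82.2 101.1] (array([-2. ,  2.5, 14.4]), np.int64(1136))
obl [599.8  97.3 123.9 117.7  83.1] (array([-2.2,  1.1,  6.8]), np.int64(2403))
long [575.3 373.4 157.2  74.3  -5. ] (array([-1.9,  2.7, 12.3]), np.int64(1947))
timer [454.3 -40.1  55.3  62.2] (array([14.5, 35.7, 48.2]), np.int64(542))
box [440.  239.8  50.8  37.4  71.7] (array([12.5, 15.8, 18.2]), np.int64(335))
timerZ [454.8 -40.2  52.8  53.7] (array([30.7, 39.4, 48.3]), np.int64(473))
cap [605.2 -52.9  37.7  42.6] (array([69.2, 77.5, 80.1]), np.int64(263))
pestleZ [443.9  93.6  98.9  18.8 -11.4] (array([10.4, 15.7, 21.1]), np.int64(268))
boxZ [440.4 238.7  51.9  37.7  71.7] (array([13.3, 15.9, 18.2]), np.int64(373))
```

View pics/crop1.png

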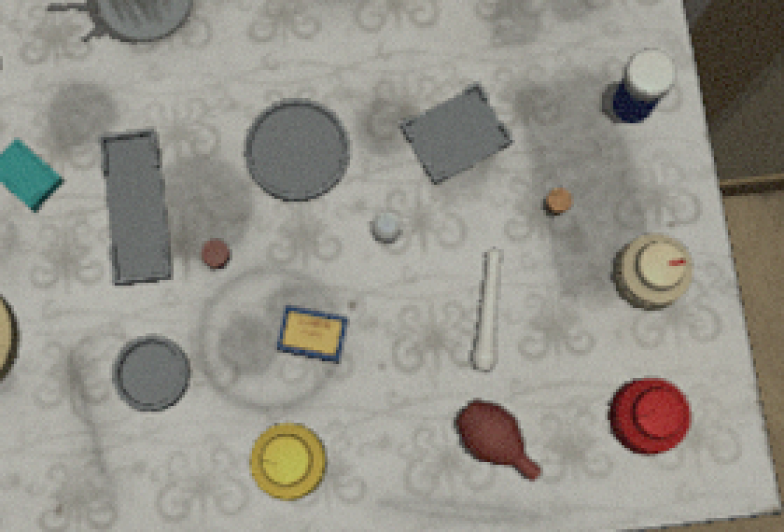

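View pics/z.png

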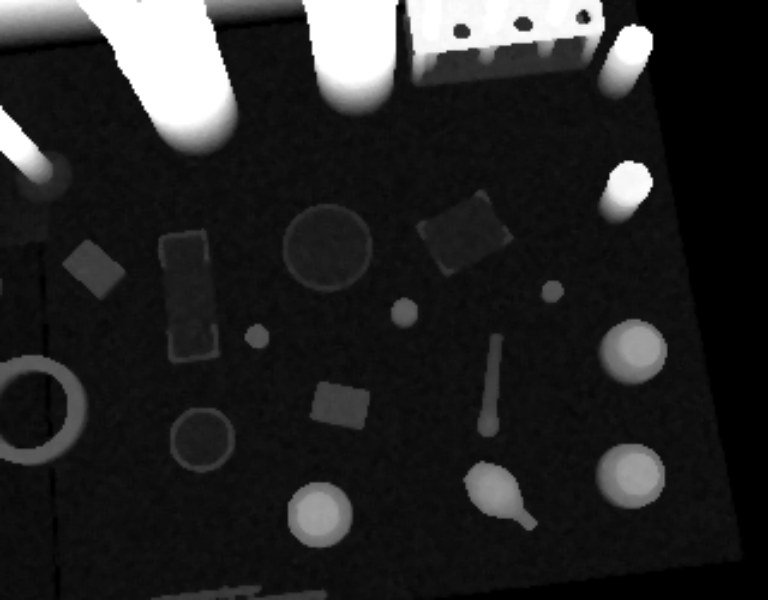

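The crop confirms the cream timer at (650,272), with red at (650,415) and yellow at (288,460) being decoys. It also confirms the orange matchbox at (313,333), the blue bottle at (645,85) and the white pestle at (488,310). The height map shows the ring is only a stain.

```bash
python3 - <<'E'
from h import *
p,d,c=load("top")
hsv=cv2.cvtColor(cv2.bilateralFilter(p,5,25,3),cv2.COLOR_RGB2HSV).astype(int)
H,S,V=hsv[...,0],hsv[...,1],hsv[...,2]
v,u=np.mgrid[0:384,0:512];o,r=ray(c,np.c_[u.ravel(),v.ravel()])
W=(o+d.ravel()[:,None]*r).reshape(384,512,3)*1000; W[d==0]=np.nan
X,Y,Z=W[...,0],W[...,1],W[...,2]
def win(x,y,w,h):
    o=np.zeros(H.shape,bool);x,y,w,h=[int(.64*k) for k in(x,y,w,h)];o[y-h:y+h,x-w:x+w]=1;return o
grey=(V<93)&(H>45)&(H<140)
for n,x,y,w,h,z,f in[("wide",368,224,40,40,.010,circ),("narrow",288,349,30,30,.013,circ),("obl",458,215,42,38,.007,rect),("long",280,256,26,56,.010,rect)]:
    q=bigc(cv2.morphologyEx((grey&win(x,y,w,h)).astype(np.uint8),cv2.MORPH_CLOSE,np.ones((3,3)))); print(n,f(onplane(c,q,z)))
    m=(Z>7.5)&win(x,y,w,h); print("  rim cloud",(circ if f is circ else rect)(np.c_[X[m],Y[m]]/1000),m.sum())
# timer profile
m=win(568,292,34,32)&(Z>8); k=m&(Z>44); print("knob centre",X[k].mean(),Y[k].mean(),k.sum())
k2=m&(Z>22)&(Z<42); R=np.hypot(X-X[k].mean(),Y-Y[k].mean())
for a in range(0,36,4):
    s=m&(R>=a)&(R<a+4); print(a,np.round(np.nanpercentile(Z[s],[10,50,90]),0),s.sum())
m=win(563,182,40,45)&(Z>71); print("cap",X[m].mean(),Y[m].mean(),np.ptp(X[m]),np.ptp(Y[m]))
m=(Z>60)&(X>430)&(X<800)&(Y<100)&(Y>-400)
# obstacle cells 40mm: max height
g={}
for x,y,z in zip(X[m],Y[m],Z[m]):
    kk=(int(x//40)*40,int(y//40)*40); g[kk]=max(g.get(kk,0),round(z))
print(sorted(g.items()))
ph=win(475,313,20,50)&(Z>5);print("pestle cloud",rect(np.c_[X[ph],Y[ph]]/1000)); 
b=ph&(Z>17);print("big end",X[b].mean(),Y[b].mean(),b.sum())
m=(Z>25)&(X>380)&(X<720)&(Y<520)&(Y>-120)&~win(568,292,34,32)
print("tall near", {k:round(float(np.nanmax(Z[(X//40*40==k[0])&(Y//40*40==k[1])]))) for k in sorted(set(zip((X[m]//40*40).astype(int),(Y[m]//40*40).astype(int))))})
E
```

```text
wide [598.2 235.1  85.8  88. ]
  rim cloud [599.6 233.9  83.6  84.7] 230
narrow [423.2 372.5  58.8  60.3]
  rim cloud [424.4 371.7  56.6  56.9] 204
obl [597.9  98.3  79.5  62.3 -66.9]
  rim cloud [597.5  97.2  79.3  61.7 -68.9] 101
long [564.8 374.4 131.7  49.9   1.3]
  rim cloud [566.3 374.6 131.1  48.6   1.2] 212
knob centre 457.06208252203515 -44.682936825132934 207
0 [47. 48. 50.] 9
4 [45. 48. 49.] 31
8 [46. 47. 48.] 51
12 [45. 47. 48.] 67
16 [37. 45. 48.] 99
20 [32. 35. 37.] 98
24 [29. 32. 34.] 118
28 [12. 23. 31.] 123
32 nan 0
cap 606.3398714581526 -53.75946633232917 38.74977227529541 38.21641866197203
[((560, -80), 81), ((560, -40), 80), ((600, -80), 82), ((600, -40), 80), ((680, -400), 165), ((680, -360), 228), ((680, -320), 276), ((720, -320), 274), ((720, -120), 95), ((720, -80), 94), ((720, -40), 80), ((720, 0), 79), ((720, 40), 81), ((720, 80), 78), ((760, -320), 223), ((760, -80), 81), ((760, -40), 164), ((760, 0), 83), ((760, 40), 163), ((760, 80), 81)]
pestle cloud [449.1  93.7 112.6  20.9 -11.4]
big end 411.12859287632864 100.79859316120988 83
tall near {(np.int64(400), np.int64(480)): 30, (np.int64(440), np.int64(480)): 29, (np.int64(480), np.int64(120)): 26, (np.int64(480), np.int64(160)): 29, (np.int64(480), np.int64(320)): 25, (np.int64(480), np.int64(480)): 30, (np.int64(520), np.int64(0)): 26, (np.int64(520), np.int64(120)): 26, (np.int64(520), np.int64(160)): 29, (np.int64(560), np.int64(-80)): 81, (np.int64(560), np.int64(-40)): 80, (np.int64(600), np.int64(-80)): 82, (np.int64(600), np.int64(-40)): 80, (np.int64(680), np.int64(320)): 272, (np.int64(680), np.int64(360)): 335, (np.int64(680), np.int64(480)): 175}
  return np.nanmean(a, axis, out=out, keepdims=keepdims)
```

carry_out:
  deltas:
    - [1, [398, 238, 60], [0, 0, -0.338]]
    - [1, [398, 238, 60], [0, 0, -0.338]]
    - [1, [398, 238, 60], [0, 0, -0.338]]
    - [1, [398, 238, 60], [0, 0, -0.338]]
    - [1, [398, 238, 60], [0, 0, -0.338]]
    - [1, [398, 238, 60], [0, 0, -0.338]]
    - [1, [398, 238, 60], [0, 0, -0.338]]
    - [1, [398, 238, 60], [0, 0, -0.338]]
    - [1, [398, 238, 60], [0, 0, -0.338]]
    - [1, [398, 238, 60], [0, 0, -0.338]]
    - [1, [398, 238, 60], [0, 0, -0.338]]
    - [1, [398, 238, 60], [0, 0, -0.338]]
  squeeze: 25

```text
time_s: 1.3
tcp_pos: [0.5204, 0.28, 0.1662]
eef_rot: [180.0, 0.0, -0.1]
contact_force: [-0.5, 0.1, 1.1]
gripper_width: 0.0874
gripper_force: 0.0
```

carry_out:
  deltas:
    - [1, [-64, 323, 26], [0, 0, 0]]
    - [1, [-64, 323, 26], [0, 0, 0]]
    - [1, [-64, 323, 26], [0, 0, 0]]
    - [1, [-64, 323, 26], [0, 0, 0]]
    - [1, [-64, 323, 26], [0, 0, 0]]
    - [1, [-64, 323, 26], [0, 0, 0]]
    - [1, [-64, 323, 26], [0, 0, 0]]
    - [1, [-64, 323, 26], [0, 0, 0]]
    - [1, [-64, 323, 26], [0, 0, 0]]
    - [1, [-64, 323, 26], [0, 0, 0]]

```text
time_s: 2.3
tcp_pos: [0.4569, -0.0415, 0.1409]
eef_rot: [-180.0, -0.0, 0.1]
contact_force: [-0.5, 0.2, -0.1]
gripper_width: 0.0873
gripper_force: 0.0
```

```bash
cat > w.py <<'E'
from plant import r
from h import *
def wrist(name):
    s=r.get_state(); c=r.get_calibration("wrist"); p,d=r.capture("wrist")
    cv2.imwrite(f"pics/{name}.png",cv2.resize(p[:,:,::-1],(800,600)))
    v,u=np.mgrid[0:384,0:512];o,q=ray(c,np.c_[u.ravel(),v.ravel()])
    W=(o+d.ravel()[:,None]*q).reshape(384,512,3)*1000; W[d==0]=np.nan
    return s,c,p,d,W
E
python3 - <<'E'
from w import *
s,c,p,d,W=wrist("w1"); X,Y,Z=W[...,0],W[...,1],W[...,2]
print(s["tcp_pos"],s["eef_rot"])
near=(np.hypot(X-456,Y+43)<55)
m=near&(Z>6)&(Z<60); print(m.sum())
for a,b in((6,24),(24,30),(30,34),(34,40),(44,52)):
    k=m&(Z>a)&(Z<b); 
    if k.sum()>20: print(a,b,k.sum(),np.round([X[k].min(),X[k].max(),Y[k].min(),Y[k].max()]),circ(W[k]/1000))
E
```

```text
[ 0.45693467 -0.0414632   0.14087317] [-1.79985568e+02 -4.45502462e-02  9.25156084e-02]
3604
6 24 306 [456. 488. -76. -16.] [457.5 -45.7  60.   60.3]
24 30 151 [430. 487. -75. -16.] [457.6 -45.6  57.8  58.1]
30 34 893 [429. 486. -74. -17.] [457.6 -45.6  52.9  53.3]
34 40 673 [434. 483. -71. -20.] [457.  -45.6  44.5  45.2]
44 52 1485 [440. 477. -64. -27.] [458.3 -45.5  30.4  30.5]
```

View pics/w1.png

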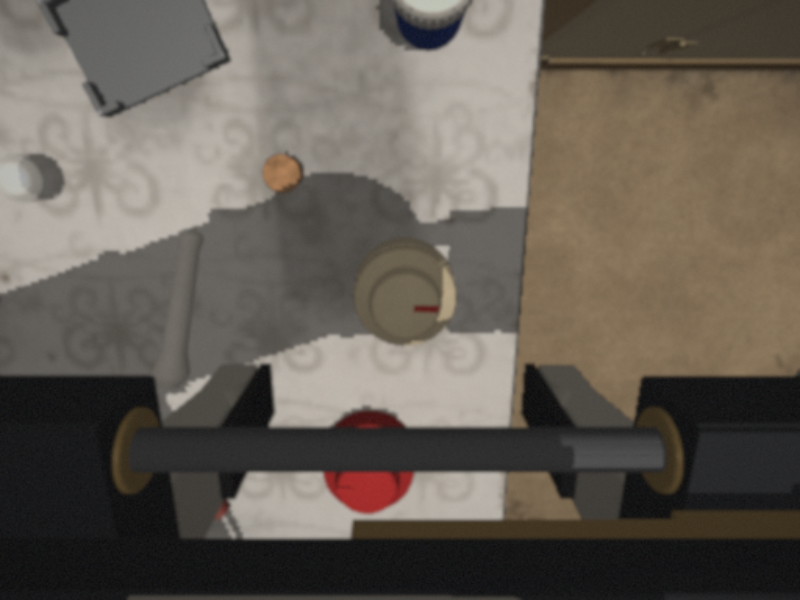

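Wrist view: the timer is at (405,290) with nothing near the finger paths, centred at world (457.6, -45.6).

carry_out:
  deltas:
    - [1, [1, 3, 50], [0, 0, 0]]
    - [1, [1, 3, 100], [0, 0, 0]]
    - [1, [1, 3, 127], [0, 0, 0]]
    - [1, [1, 3, 127], [0, 0, 0]]
    - [1, [1, 3, 127], [0, 0, 0]]
    - [0.4, [1, 3, 127], [0, 0, 0]]
    - [0.4, [1, 3, 127], [0, 0, 0]]
    - [0.4, [1, 3, 127], [0, 0, 0]]
    - [0.4, [1, 3, 127], [0, 0, 0]]
    - [0.4, [1, 3, 127], [0, 0, 0]]
    - [0.4, [1, 3, 127], [0, 0, 0]]
    - [0.4, [1, 3, 127], [0, 0, 0]]
  squeeze: 25

```text
time_s: 3.55
tcp_pos: [0.4579, -0.0455, 0.0143]
eef_rot: [-180.0, -0.1, 0.0]
contact_force: [-1.4, 0.4, 8.3]
gripper_width: 0.0585
gripper_force: 25.1
```

carry_out:
  deltas:
    - [0.4, [0, 0, -40], [0, 0, 0]]
    - [0.4, [0, 0, -80], [0, 0, 0]]
    - [0.4, [20, -40, -90], [0, 0, 0]]
    - [0.4, [40, -80, -90], [0, 0, 0]]
    - [0.4, [55, -120, -90], [0, 0, 0]]
    - [0.4, [65, -160, -90], [0, 0, 0]]
    - [0.4, [75, -200, -90], [0, 0, 0]]
    - [0.4, [85, -240, -90], [0, 0, 0]]
    - [0.4, [92, -281, -90], [0, 0, 0]]
    - [0.4, [92, -281, -90], [0, 0, 0]]
    - [0.4, [92, -281, -90], [0, 0, 0]]

```text
time_s: 4.65
tcp_pos: [0.5488, 0.2361, 0.1028]
eef_rot: [180.0, 0.1, 0.1]
contact_force: [-1.2, -1.0, -2.8]
gripper_width: 0.0583
gripper_force: 25.0
```

```bash
python3 - <<'E'
from w import *
s,c,p,d,W=wrist("w2"); X,Y,Z=W[...,0],W[...,1],W[...,2]
print(s["tcp_pos"],s["eef_rot"],s["gripper_width"],s["gripper_force"])
m=(np.hypot(X-600,Y-235)<52)&(Z>7)&(Z<13);print("wide rim",m.sum(),circ(W[m]/1000), np.round([X[m].min(),X[m].max(),Y[m].min(),Y[m].max()]))
q=W[m][:,:2]; A=np.c_[2*q,np.ones(len(q))]; b=(q**2).sum(1); sol=np.linalg.lstsq(A,b,rcond=None)[0]; print("lsq",sol[:2],np.sqrt(sol[2]+sol[:2]@sol[:2]))
E
```

```text
[0.5487789  0.23605692 0.10276367] [1.79954810e+02 7.78454643e-02 8.41180595e-02] 0.058343152943833715 24.968761583853336
wide rim 2259 [600.2 233.7  84.1  84.3] [556. 644. 189. 278.]
lsq [600.23667288 233.71592698] 41.9644839961814
```

View pics/w2.png

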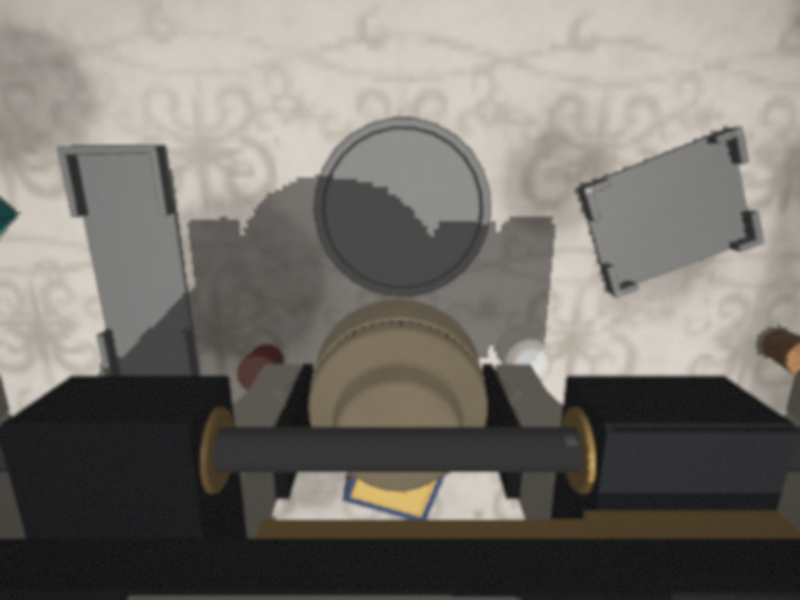

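Wrist view: timer held level at (398,390); wide stand ahead at (402,205), centre world (600.2, 233.7).

carry_out:
  deltas:
    - [0.4, [45, 2, 0], [0, 0, 0]]
    - [0.4, [51, 2, 25], [0, 0, 0]]
    - [0.4, [51, 2, 55], [0, 0, 0]]
    - [0.4, [51, 2, 70], [0, 0, 0]]
    - [0.4, [51, 2, 78], [0, 0, 0]]
    - [0.4, [51, 2, 82], [0, 0, 0]]
    - [0.4, [51, 2, 84], [0, 0, 0]]
    - [0.4, [51, 2, 84], [0, 0, 0]]
    - [0.4, [51, 2, 84], [0, 0, 0]]

```text
time_s: 5.6
tcp_pos: [0.6008, 0.2339, 0.0206]
eef_rot: [-179.9, -0.1, 0.0]
contact_force: [-0.7, -1.1, -1.3]
gripper_width: 0.0582
gripper_force: 25.0
```

carry_out:
  deltas:
    - [0.4, [0, 0, 1], [0, 0, 0]]
    - [0.4, [0, 0, 2], [0, 0, 0]]
    - [0.4, [0, 0, 2.5], [0, 0, 0]]
    - [0.4, [0, 0, 2.5], [0, 0, 0]]
    - [1, [0, 0, 2.5], [0, 0, 0]]
    - [1, [0, 0, 2.5], [0, 0, 0]]
    - [1, [0, 0, 2.5], [0, 0, 0]]
    - [1, [0, 0, 2.5], [0, 0, 0]]
    - [1, [0, 0, -40], [0, 0, 0]]
    - [1, [0, 0, -85], [0, 0, 0]]
    - [1, [0, 0, -120], [0, 0, 0]]

```text
time_s: 6.7
tcp_pos: [0.6009, 0.2335, 0.142]
eef_rot: [-180.0, -0.1, 0.0]
contact_force: [1.6, 0.7, 0.4]
gripper_width: 0.0876
gripper_force: 0.0
```

carry_out:
  deltas:
    - [1, [-51, 287, -18], [0, 0, 0]]
    - [1, [-51, 287, -18], [0, 0, 0]]
    - [1, [-51, 287, -18], [0, 0, 0]]
    - [1, [-51, 287, -18], [0, 0, 0]]
    - [1, [-51, 287, -18], [0, 0, 0]]
    - [1, [-51, 287, -18], [0, 0, 0]]
    - [1, [-51, 287, -18], [0, 0, 0]]
    - [1, [-51, 287, -18], [0, 0, 0]]
    - [1, [-51, 287, -18], [0, 0, 0]]

```text
time_s: 7.6
tcp_pos: [0.5496, -0.0532, 0.1575]
eef_rot: [-180.0, -0.0, 0.0]
contact_force: [-0.7, 0.9, 0.1]
gripper_width: 0.0875
gripper_force: 0.0
```

```bash
cat >> w.py <<'E'
def cloud(n):
    c=r.get_calibration(n); p,d=r.capture(n)
    v,u=np.mgrid[0:384,0:512];o,q=ray(c,np.c_[u.ravel(),v.ravel()])
    W=(o+d.ravel()[:,None]*q).reshape(384,512,3)*1000; W[d==0]=np.nan
    return p,W
def lsq(q):
    q=q[:,:2];A=np.c_[2*q,np.ones(len(q))];s=np.linalg.lstsq(A,(q**2).sum(1),rcond=None)[0];return np.round([s[0],s[1],np.sqrt(s[2]+s[:2]@s[:2])],1)
E
python3 - <<'E'
from w import *
s,c,p,d,W=wrist("w3"); X,Y,Z=W[...,0],W[...,1],W[...,2]
print(s["tcp_pos"],s["eef_rot"])
m=(np.hypot(X-606,Y+53)<35)&(Z>70)&(Z<90);print("cap",m.sum(),circ(W[m]/1000),np.percentile(Z[m],[5,50,95]))
m=(np.hypot(X-606,Y+53)<35)&(Z>20)&(Z<55);print("body",m.sum(),lsq(W[m]))
m=(np.hypot(X-598,Y-97)<55)&(Z>8)&(Z<14);print("obl",m.sum(),rect(W[m]/1000) if m.sum()>9 else 0)
p,T=cloud("top");X,Y,Z=T[...,0],T[...,1],T[...,2]
m=(np.hypot(X-600,Y-234)<40)&(Z>45);print("timer knob",m.sum(),X[m].mean(),Y[m].mean(),np.percentile(Z[m],[5,50,95]))
m=(np.hypot(X-600,Y-234)<48)&(Z>7)&(Z<12);print("rim",m.sum(),lsq(T[m]))
E
```

```text
[ 0.54960694 -0.0532278   0.15750764] [-1.79997048e+02 -5.04032110e-03  1.91035890e-02]
cap 2194 [607.7 -55.   31.6  31.7] [76.84705447 78.66444091 80.02655567]
body 0 [0. 0. 0.]
obl 636 [598.4  96.8  79.   61.  -67.9]
timer knob 215 598.7517355438416 233.70537057856347 [47.26442833 50.52269113 52.72298486]
rim 228 [600.  233.9  41.5]
```

carry_out:
  deltas:
    - [1, [45, 2, 0], [0, 0, 0]]
    - [1, [58, 2, 30], [0, 0, 0]]
    - [1, [58, 2, 75], [0, 0, 0]]
    - [1, [58, 2, 107], [0, 0, 0]]
    - [1, [58, 2, 107], [0, 0, 0]]
    - [0.2, [58, 2, 107], [0, 0, 0]]
    - [0.2, [58, 2, 107], [0, 0, 0]]
    - [0.2, [58, 2, 107], [0, 0, 0]]
    - [0.2, [58, 2, 107], [0, 0, 0]]
    - [0.2, [58, 2, 107], [0, 0, 0]]
    - [0.2, [58, 2, 107], [0, 0, 0]]
    - [0.2, [58, 2, 107], [0, 0, 0]]
  squeeze: 25

```text
time_s: 8.9
tcp_pos: [0.6075, -0.0557, 0.0508]
eef_rot: [-180.0, -0.0, 0.0]
contact_force: [-0.1, -0.9, 3.1]
gripper_width: 0.0377
gripper_force: 25.2
```

carry_out:
  deltas:
    - [0.2, [0, 0, -40], [0, 0, 0]]
    - [0.2, [0, 0, -80], [0, 0, 0]]
    - [0.2, [-20, -40, -80], [0, 0, 0]]
    - [0.2, [-40, -80, -80], [0, 0, 0]]
    - [0.2, [-65, -120, -80], [0, 0, 0]]
    - [0.2, [-90, -160, -80], [0, 0, 0]]
    - [0.2, [-115, -200, -80], [0, 0, 0]]
    - [0.2, [-135, -240, -80], [0, 0, 0]]
    - [0.2, [-160, -280, -80], [0, 0, 0]]
    - [0.2, [-180, -320, -80], [0, 0, 0]]
    - [0.2, [-200, -360, -80], [0, 0, 0]]
    - [0.2, [-220, -400, -80], [0, 0, 0]]

```text
time_s: 10.1
tcp_pos: [0.3861, 0.3458, 0.1308]
eef_rot: [-180.0, -0.0, 0.0]
contact_force: [1.2, -0.5, -2.1]
gripper_width: 0.0373
gripper_force: 25.0
```

carry_out:
  deltas:
    - [0.2, [-12, -28, 0], [0, 0, 0]]
    - [0.2, [-12, -28, 0], [0, 0, 0]]
    - [0.2, [-12, -28, 0], [0, 0, 0]]

```text
time_s: 10.4
tcp_pos: [0.3747, 0.3727, 0.1302]
eef_rot: [180.0, 0.0, 0.1]
contact_force: [-0.0, -0.5, -0.2]
gripper_width: 0.0374
gripper_force: 25.0
```

```bash
python3 - <<'E'
from w import *
s,c,p,d,W=wrist("w4"); X,Y,Z=W[...,0],W[...,1],W[...,2]
print(s["tcp_pos"],s["eef_rot"],s["gripper_width"])
m=(np.hypot(X-424,Y-372)<36)&(Z>11)&(Z<17);print("rim",m.sum(),lsq(W[m]),np.round([X[m].min(),X[m].max(),Y[m].min(),Y[m].max()]))
E
```

```text
[0.37471999 0.37267059 0.13024853] [1.79961139e+02 2.50029522e-02 9.99324855e-02] 0.037363346079553376
rim 1228 [425.  372.3  28.2] [394. 455. 342. 403.]
```

View pics/w4.png

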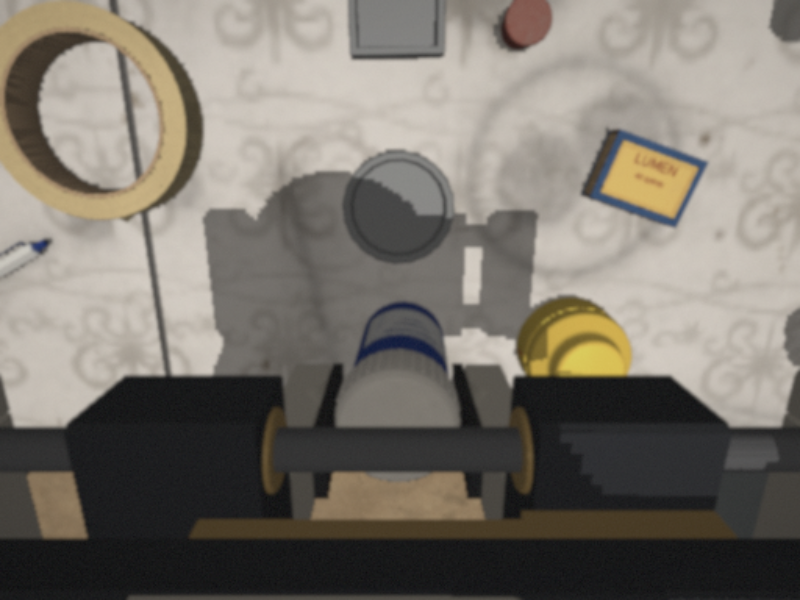

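The bottle hangs straight in the fingers at (400,400), and the narrow stand is ahead at (398,205), centre world (425.0, 372.3).

carry_out:
  deltas:
    - [0.2, [30, 0, 0], [0, 0, 0]]
    - [0.2, [50, 0, 0], [0, 0, 0]]
    - [0.2, [50, 0, 20], [0, 0, 0]]
    - [0.2, [50, 0, 45], [0, 0, 0]]
    - [0.2, [50, 0, 62], [0, 0, 0]]
    - [0.2, [50, 0, 70], [0, 0, 0]]
    - [0.2, [50, 0, 73], [0, 0, 0]]
    - [0.2, [50, 0, 75], [0, 0, 0]]
    - [0.2, [50, 0, 75], [0, 0, 0]]
    - [0.2, [50, 0, 75], [0, 0, 0]]

```text
time_s: 11.45
tcp_pos: [0.4256, 0.3728, 0.0563]
eef_rot: [-179.9, -0.0, 0.0]
contact_force: [-0.2, 0.6, -0.6]
gripper_width: 0.0377
gripper_force: 25.0
```

carry_out:
  deltas:
    - [0.2, [0, 0, 1], [0, 0, 0]]
    - [0.2, [0, 0, 1.5], [0, 0, 0]]
    - [0.2, [0, 0, 1.5], [0, 0, 0]]
    - [0.2, [0, 0, 1.5], [0, 0, 0]]
    - [1, [0, 0, 1.5], [0, 0, 0]]
    - [1, [0, 0, 1.5], [0, 0, 0]]
    - [1, [0, 0, 1.5], [0, 0, 0]]
    - [1, [0, 0, 1.5], [0, 0, 0]]
    - [1, [0, 0, 1.5], [0, 0, 0]]
    - [1, [0, 0, -40], [0, 0, 0]]
    - [1, [0, 0, -85], [0, 0, 0]]
    - [1, [0, 0, -110], [0, 0, 0]]

```text
time_s: 12.65
tcp_pos: [0.4262, 0.3733, 0.169]
eef_rot: [-179.8, -0.1, 0.0]
contact_force: [-0.2, 0.4, -0.3]
gripper_width: 0.0873
gripper_force: 0.0
```

carry_out:
  deltas:
    - [1, [15, 40, 0], [0, 0, 0.14]]
    - [1, [29, 87, 19], [0, 0, 0.29]]
    - [1, [29, 87, 19], [0, 0, 0.44]]
    - [1, [29, 87, 19], [0, 0, 0.58]]
    - [1, [29, 87, 19], [0, 0, 0.73]]
    - [1, [29, 87, 19], [0, 0, 0.88]]
    - [1, [29, 87, 19], [0, 0, 1.02]]
    - [1, [29, 87, 19], [0, 0, 1.17]]
    - [1, [29, 87, 19], [0, 0, 1.32]]
    - [1, [29, 87, 19], [0, 0, 1.46]]
    - [1, [29, 87, 19], [0, 0, 1.61]]
    - [1, [29, 87, 19], [0, 0, 1.76]]

```text
time_s: 13.85
tcp_pos: [0.4543, 0.2853, 0.1465]
eef_rot: [180.0, -0.0, -101.2]
contact_force: [0.3, 0.1, -0.9]
gripper_width: 0.0876
gripper_force: 0.0
```

carry_out:
  deltas:
    - [1, [0, 0, 0], [0, 0, 0.13]]
    - [1, [0, 0, 0], [0, 0, 0.13]]
    - [1, [0, 0, 0], [0, 0, 0.13]]

```text
time_s: 14.15
tcp_pos: [0.4543, 0.2853, 0.1465]
eef_rot: [180.0, -0.0, -108.1]
contact_force: [0.5, -0.8, 0.2]
gripper_width: 0.0873
gripper_force: 0.0
```

```bash
cat >> w.py <<'E'
def goto(s,x,y,z,yaw):   # tool-axis shift (mm) and turn (rad) from the measured pose
    y0=s["eef_rot"][2]; a=np.radians(y0); t=s["tcp_pos"]*1000; dx,dy=x-t[0],y-t[1]
    w=(yaw-y0+180)%360-180
    print("shift",np.round([dx*np.cos(a)+dy*np.sin(a),dx*np.sin(a)-dy*np.cos(a),t[2]-z],1),"rz",round(-np.radians(w),4))
E
python3 - <<'E'
from w import *
s,c,p,d,W=wrist("w5"); X,Y,Z=W[...,0],W[...,1],W[...,2]
print(s["tcp_pos"],s["eef_rot"],s["joints"])
m=(np.hypot(X-440,Y-239)<45)&(Z>11)&(Z<19);b=rect(W[m]/1000);print("box",m.sum(),b,np.median(Z[m]))
goto(s,b[0],b[1],3,b[4]%180-180)
p,T=cloud("top");X,Y,Z=T[...,0],T[...,1],T[...,2]
m=(np.hypot(X-425,Y-372)<35)&(Z>72);print("cap",m.sum(),X[m].mean(),Y[m].mean(),np.percentile(Z[m],[5,50,95]))
E
```

```text
[0.4543115  0.28531304 0.14650906] [ 1.79997506e+02 -5.94268218e-03 -1.08057714e+02] [ 5.30769996e+01  1.14890438e+01 -2.31923355e+01 -5.33317871e-04
 -5.53250506e+01 -7.11344100e+01]
box 2401 [440.  238.6  52.   36.9  71.2] 16.613152971647782
shift [ 48.8  -0.9 143.5] rz 0.013
cap 807 412.57523530632284 356.3264798338496 [ 81.5770427  560.40589053 566.67347833]
```

View pics/w5.png

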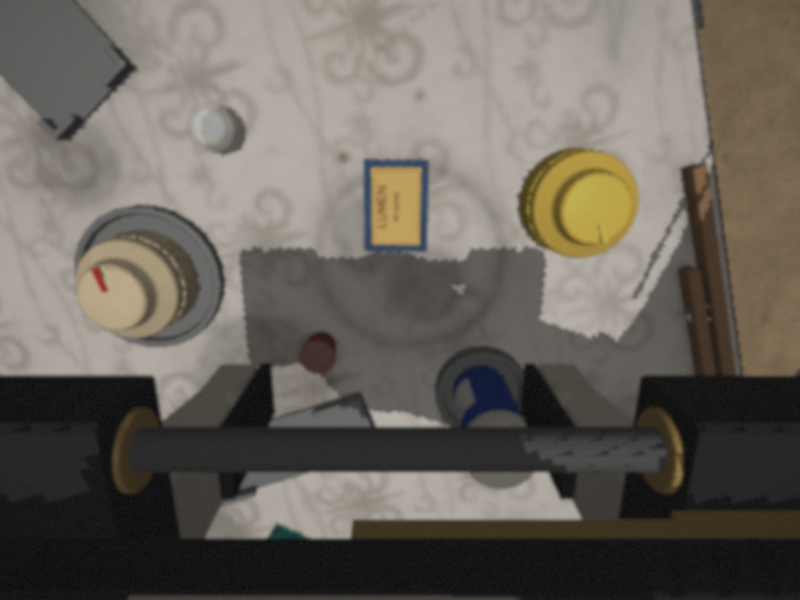

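Wrist view: box at (396,205), square to the fingers; the yellow timer at (578,203) is close on the right, so I descend only partly open. Timer and bottle stand in their stands at (135,275) and (482,400).

carry_out:
  deltas:
    - [0.64, [40, -1, 0], [0, 0, 0.013]]
    - [0.64, [49, -1, 40], [0, 0, 0.013]]
    - [0.64, [49, -1, 80], [0, 0, 0.013]]
    - [0.64, [49, -1, 115], [0, 0, 0.013]]
    - [0.64, [49, -1, 135], [0, 0, 0.013]]
    - [0.64, [49, -1, 143], [0, 0, 0.013]]
    - [0.64, [49, -1, 143], [0, 0, 0.013]]
    - [0.64, [49, -1, 143], [0, 0, 0.013]]
    - [0.2, [49, -1, 143], [0, 0, 0.013]]
    - [0.2, [49, -1, 143], [0, 0, 0.013]]
    - [0.2, [49, -1, 143], [0, 0, 0.013]]
    - [0.2, [49, -1, 143], [0, 0, 0.013]]
  squeeze: 15

```text
time_s: 15.45
tcp_pos: [0.4403, 0.2389, 0.0044]
eef_rot: [-180.0, 0.1, -109.0]
contact_force: [-1.8, 0.1, 6.3]
gripper_width: 0.0377
gripper_force: 15.0
```

carry_out:
  deltas:
    - [0.2, [0, 0, 0], [0, 0, 0]]
    - [0.2, [0, 0, 0], [0, 0, 0]]
    - [0.2, [0, 0, 0], [0, 0, 0]]

```text
time_s: 15.75
tcp_pos: [0.4403, 0.2389, 0.0043]
eef_rot: [-180.0, 0.1, -109.0]
contact_force: [-2.3, -0.1, 7.3]
gripper_width: 0.0381
gripper_force: 15.0
```

carry_out:
  deltas:
    - [0.2, [0, 0, -35], [0, 0, 0]]
    - [0.2, [0, 0, -66], [0, 0, 0]]
    - [0.2, [15, -37, -66], [0, 0, -0.13]]
    - [0.2, [31, -74, -66], [0, 0, -0.26]]
    - [0.2, [47, -111, -66], [0, 0, -0.39]]
    - [0.2, [62, -148, -66], [0, 0, -0.52]]
    - [0.2, [78, -180, -66], [0, 0, -0.65]]
    - [0.2, [83, -196, -66], [0, 0, -0.717]]
    - [0.2, [83, -196, -66], [0, 0, -0.717]]
    - [0.2, [83, -196, -66], [0, 0, -0.717]]

```text
time_s: 16.75
tcp_pos: [0.5979, 0.0958, 0.0692]
eef_rot: [180.0, 0.0, -68.1]
contact_force: [-0.7, 0.0, -0.2]
gripper_width: 0.0378
gripper_force: 15.0
```

```bash
python3 - <<'E'
from w import *
s,c,p,d,W=wrist("w6"); X,Y,Z=W[...,0],W[...,1],W[...,2]
print(s["tcp_pos"],s["eef_rot"],s["gripper_width"])
goto(s,598.4,96.8,8.3,-67.9)
E
```

```text
[0.59786655 0.0957825  0.06924942] [ 1.79962911e+02  8.25603770e-03 -6.80806188e+01] 0.03781900626166576
shift [-0.7 -0.9 60.9] rz -0.0032
```

View pics/w6.png

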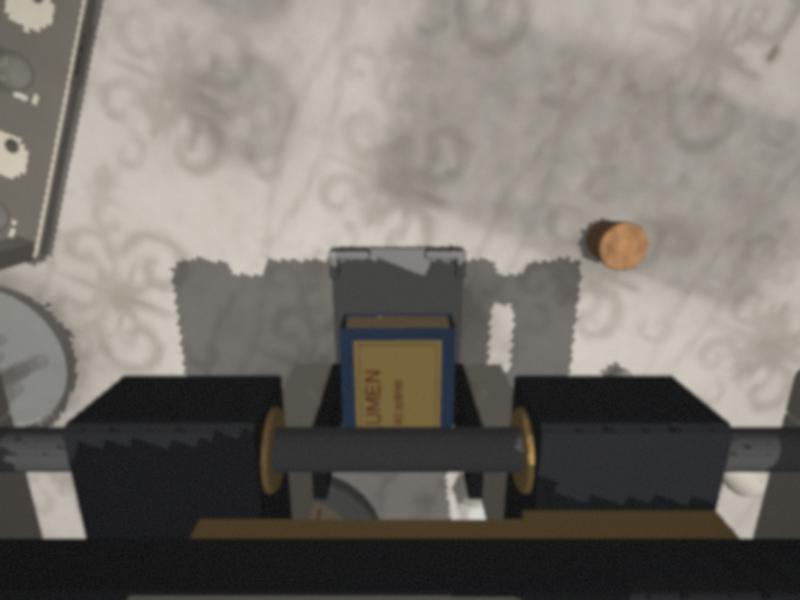

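Box held and aligned with the stand below (edges parallel at (397,255)/(397,325)).

carry_out:
  deltas:
    - [0.2, [-1, -1, 30], [0, 0, 0]]
    - [0.2, [-1, -1, 48], [0, 0, 0]]
    - [0.2, [-1, -1, 55], [0, 0, 0]]
    - [0.2, [-1, -1, 58], [0, 0, 0]]
    - [0.2, [-1, -1, 60], [0, 0, 0]]
    - [0.2, [-1, -1, 61], [0, 0, 0]]
    - [0.2, [-1, -1, 61], [0, 0, 0]]
    - [0.2, [-1, -1, 61], [0, 0, 0]]

```text
time_s: 17.6
tcp_pos: [0.599, 0.0976, 0.0092]
eef_rot: [-179.9, 0.0, -67.9]
contact_force: [0.1, -0.8, -0.2]
gripper_width: 0.0381
gripper_force: 15.0
```

carry_out:
  deltas:
    - [0.2, [0, 0, 1], [0, 0, 0]]
    - [0.2, [0, 0, 1], [0, 0, 0]]
    - [0.2, [0, 0, 1], [0, 0, 0]]
    - [0.65, [0, 0, 1], [0, 0, 0]]
    - [0.65, [0, 0, 1], [0, 0, 0]]
    - [0.65, [0, 0, 1], [0, 0, 0]]
    - [0.65, [0, 0, 1], [0, 0, 0]]
    - [0.65, [0, 0, -40], [0, 0, 0]]
    - [0.65, [0, 0, -85], [0, 0, 0]]
    - [0.65, [0, 0, -125], [0, 0, 0]]
    - [0.65, [0, 0, -125], [0, 0, 0]]

```text
time_s: 18.7
tcp_pos: [0.6022, 0.0986, 0.14]
eef_rot: [-179.4, -0.0, -67.9]
contact_force: [-0.1, 0.8, -0.2]
gripper_width: 0.0567
gripper_force: 0.0
```

carry_out:
  deltas:
    - [0.65, [-20, 45, -10], [0, 0, -0.14]]
    - [0.65, [-38, 90, -10], [0, 0, -0.28]]
    - [0.65, [-55, 135, -10], [0, 0, -0.42]]
    - [0.65, [-72, 173, -10], [0, 0, -0.56]]
    - [0.65, [-72, 173, -10], [0, 0, -0.7]]
    - [0.65, [-72, 173, -10], [0, 0, -0.84]]
    - [0.65, [-72, 173, -10], [0, 0, -0.986]]
    - [0.65, [-72, 173, -10], [0, 0, -0.986]]
    - [0.65, [-72, 173, -10], [0, 0, -0.986]]

```text
time_s: 19.6
tcp_pos: [0.4113, 0.0992, 0.1435]
eef_rot: [180.0, 0.0, -11.7]
contact_force: [-0.5, -0.3, 0.5]
gripper_width: 0.0572
gripper_force: 0.0
```

```bash
python3 - <<'E'
from w import *
s,c,p,d,W=wrist("w7"); X,Y,Z=W[...,0],W[...,1],W[...,2]
print(s["tcp_pos"],s["eef_rot"])
m=(abs(X-449)<70)&(abs(Y-93)<30)&(Z>7)&(Z<25);b=rect(W[m]/1000);print("pestle",m.sum(),b)
t=np.radians(b[4]);al=(X-b[0])*np.cos(t)+(Y-b[1])*np.sin(t);ac=-(X-b[0])*np.sin(t)+(Y-b[1])*np.cos(t)
for a in range(-50,51,20):
    k=m&(abs(al-a)<5)
    if k.any():print(a,k.sum(),np.round([ac[k].min(),ac[k].max(),np.median(ac[k]),Z[k].max()],1))
x,y=b[:2]; goto(s,x,y,2.5,b[4])
p,T=cloud("top");X,Y,Z=T[...,0],T[...,1],T[...,2]
m=(np.hypot(X-425,Y-372)<35)&(Z>72);print("cap",m.sum(),X[m].mean(),Y[m].mean(),np.percentile(Z[m],[5,50,95]))
m=(np.hypot(X-598,Y-97)<30)&(Z>15);print("box",m.sum(),rect(T[m]/1000),np.percentile(Z[m],[5,50,95]))
cv2.imwrite("pics/top2.png",cv2.resize(p[90:290,130:410][:,:,::-1],None,fx=2.8,fy=2.8,interpolation=3))
E
```

```text
[0.41131334 0.09919887 0.14345258] [ 1.79997893e+02  1.35569715e-03 -1.16981154e+01]
pestle 1743 [444.5  93.7 101.8  20.9 -11.9]
-50 69 [-9.5  7.6 -0.  21.8]
-30 203 [-9.5  8.5 -0.9 22. ]
-10 169 [-8.3  5.7 -1.8 19.3]
10 161 [-8.1  4.7 -1.7 18. ]
30 165 [-8.9  2.8 -2.5 16.6]
50 94 [-9.5  3.7 -3.3 16. ]
shift [ 33.6  -1.3 141. ] rz 0.0035
cap 286 424.37898246981615 372.4427806484203 [77.58250361 81.77222803 84.54701339]
box 338 [599.9  96.9  53.   37.9 -66.6] [16.97553493 19.82912183 21.95823558]
```

View pics/w7.png

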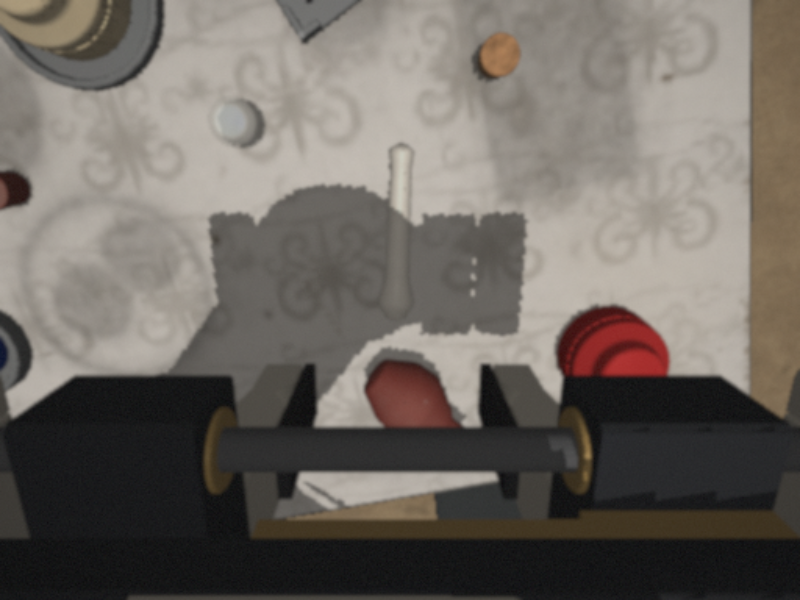

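Wrist view: pestle from (396,300) to (402,150), turned about 2° more than the gripper, with clear sides. The box and the bottle measure as seated and centred.

carry_out:
  deltas:
    - [0.65, [34, 0, 20], [0, 0, 0.035]]
    - [0.65, [34, 0, 65], [0, 0, 0.035]]
    - [0.65, [34, 0, 105], [0, 0, 0.035]]
    - [0.65, [34, 0, 130], [0, 0, 0.035]]
    - [0.65, [34, 0, 141], [0, 0, 0.035]]
    - [0.65, [34, 0, 141], [0, 0, 0.035]]
    - [0.65, [34, 0, 141], [0, 0, 0.035]]
    - [0, [34, 0, 141], [0, 0, 0.035]]
    - [0, [34, 0, 141], [0, 0, 0.035]]
    - [0, [34, 0, 141], [0, 0, 0.035]]
    - [0, [34, 0, 141], [0, 0, 0.035]]
    - [0, [34, 0, 141], [0, 0, 0.035]]
  squeeze: 20

```text
time_s: 20.9
tcp_pos: [0.4447, 0.0925, 0.0027]
eef_rot: [-180.0, -0.0, -13.5]
contact_force: [0.1, 0.2, -0.5]
gripper_width: 0.0226
gripper_force: 0.0
```

carry_out:
  deltas:
    - [0, [0, 0, 0], [0, 0, 0]]
    - [0, [0, 0, 0], [0, 0, 0]]
    - [0, [0, 0, 0], [0, 0, 0]]
    - [0, [0, 0, 0], [0, 0, 0]]

```text
time_s: 21.3
tcp_pos: [0.4447, 0.0925, 0.0026]
eef_rot: [-180.0, -0.0, -13.4]
contact_force: [-0.8, -0.5, 1.3]
gripper_width: 0.0097
gripper_force: 20.0
```

carry_out:
  deltas:
    - [0, [0, 0, -35], [0, 0, 0]]
    - [0, [0, 0, -78], [0, 0, 0]]
    - [0, [0, -38, -78], [0, 0, -0.04]]
    - [0, [1, -80, -78], [0, 0, -0.08]]
    - [0, [2, -122, -78], [0, 0, -0.12]]
    - [0, [2, -165, -78], [0, 0, -0.16]]
    - [0, [3, -208, -78], [0, 0, -0.2]]
    - [0, [3, -250, -78], [0, 0, -0.255]]
    - [0, [3, -280, -78], [0, 0, -0.255]]
    - [0, [3, -291, -78], [0, 0, -0.255]]
    - [0, [3, -291, -78], [0, 0, -0.255]]
    - [0, [3, -291, -78], [0, 0, -0.255]]

```text
time_s: 22.5
tcp_pos: [0.5147, 0.3738, 0.0799]
eef_rot: [179.9, 0.1, 1.1]
contact_force: [-0.2, 0.3, -0.8]
gripper_width: 0.0099
gripper_force: 20.0
```

```bash
python3 - <<'E'
from w import *
s,c,p,d,W=wrist("w8"); X,Y,Z=W[...,0],W[...,1],W[...,2]
print(s["tcp_pos"],s["eef_rot"],s["gripper_width"])
m=(abs(X-566)<72)&(abs(Y-374.6)<32)&(Z>10)&(Z<16)
print("stand",m.sum(),rect(W[m]/1000))
t=s["tcp_pos"]*1000
k=(abs(X-t[0])<75)&(abs(Y-t[1])<20)&(Z>68)&(Z<100)&(X>t[0]+15);print("pestle fwd",k.sum(),np.nanmax(X[k])-t[0])
for a in(25,35,45):
    q=k&(abs(X-t[0]-a)<4);print(a,q.sum(),np.round([np.median(Y[q])-t[1],Y[q].min()-t[1],Y[q].max()-t[1],np.median(Z[q])],1)if q.any() else"")
E
```

```text
[0.51466289 0.37384971 0.07993057] [1.79938556e+02 6.83712589e-02 1.13797684e+00] 0.00991636975750921
stand 1855 [566.6 374.3 130.2  48.2   1.1]
pestle fwd 1750 50.92472442351561
25 373 [ 0.4 -5.3  6.5 91.7]
35 378 [ 1.  -5.   7.1 91.1]
45 473 [ 1.2 -5.7  8.2 91.1]
```

View pics/w8.png

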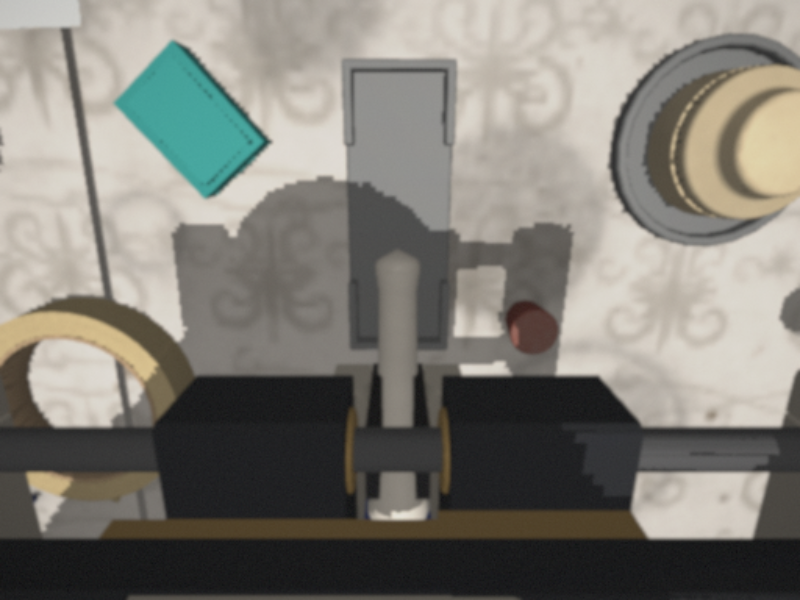

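Pestle straight in the fingers (tip at (397,255)); long stand dead ahead at (398,205), centre world (566.6, 374.3).

carry_out:
  deltas:
    - [0, [30, 0, 0], [0, 0, 0]]
    - [0, [52.5, 0.6, 0], [0, 0, 0]]
    - [0, [52.5, 0.6, 25], [0, 0, 0]]
    - [0, [52.5, 0.6, 48], [0, 0, 0]]
    - [0, [52.5, 0.6, 62], [0, 0, 0]]
    - [0, [52.5, 0.6, 68], [0, 0, 0]]
    - [0, [52.5, 0.6, 71], [0, 0, 0]]
    - [0, [52.5, 0.6, 73], [0, 0, 0]]
    - [0, [52.5, 0.6, 73], [0, 0, 0]]
    - [0, [52.5, 0.6, 73], [0, 0, 0]]

```text
time_s: 23.55
tcp_pos: [0.5681, 0.3757, 0.0084]
eef_rot: [-179.9, -0.1, 1.2]
contact_force: [0.3, 0.0, -0.6]
gripper_width: 0.0097
gripper_force: 20.0
```

carry_out:
  deltas:
    - [0, [0, 1, 1], [0, 0, 0]]
    - [0, [0, 1, 2], [0, 0, 0]]
    - [0, [0, 1, 2], [0, 0, 0]]
    - [0, [0, 1, 2], [0, 0, 0]]
    - [0.4, [0, 1, 2], [0, 0, 0]]
    - [0.4, [0, 1, 2], [0, 0, 0]]
    - [0.4, [0, 1, 2], [0, 0, 0]]
    - [0.4, [0, 1, 2], [0, 0, 0]]
    - [0.4, [0, 1, -40], [0, 0, 0]]
    - [0.4, [0, 1, -85], [0, 0, 0]]
    - [0.4, [0, 1, -130], [0, 0, 0]]

```text
time_s: 24.65
tcp_pos: [0.5676, 0.3739, 0.1386]
eef_rot: [179.9, 0.0, 1.2]
contact_force: [1.7, 0.6, 0.5]
gripper_width: 0.0352
gripper_force: 0.0
```

carry_out:
  deltas:
    - [0.4, [-80, 100, -30], [0, 0, 0]]
    - [0.4, [-80, 200, -30], [0, 0, 0]]
    - [0.4, [-80, 300, -30], [0, 0, 0]]
    - [0.4, [-80, 400, -30], [0, 0, 0]]
    - [0.4, [-80, 400, -30], [0, 0, 0]]
    - [0.4, [-80, 400, -30], [0, 0, 0]]
    - [0.4, [-80, 400, -30], [0, 0, 0]]
    - [0.4, [-80, 400, -30], [0, 0, 0]]
    - [0.4, [-80, 400, -30], [0, 0, 0]]
    - [0.4, [-80, 400, -30], [0, 0, 0]]

```text
time_s: 25.65
tcp_pos: [0.4954, -0.0295, 0.1678]
eef_rot: [-180.0, -0.0, 1.0]
contact_force: [0.0, 0.5, 0.1]
gripper_width: 0.035
gripper_force: 0.0
```

```bash
python3 - <<'E'
from w import *
print(r.get_state()["tcp_pos"])
p,T=cloud("top");X,Y,Z=T[...,0],T[...,1],T[...,2]
m=(abs(X-566)<58)&(abs(Y-374.5)<18)&(Z>11);print("pestle",m.sum(),rect(T[m]/1000),np.percentile(Z[m],[5,50,95]))
cv2.imwrite("pics/top3.png",cv2.convertScaleAbs(cv2.resize(p[90:290,130:410][:,:,::-1],None,fx=2.8,fy=2.8,interpolation=3),alpha=1.5))
E
```

```text
[ 0.4953796  -0.02954958  0.16782239]
pestle 264 [565.7 373.  100.6  19.5  -0.7] [14.65102765 19.67160982 25.58435104]
```

View pics/top3.png

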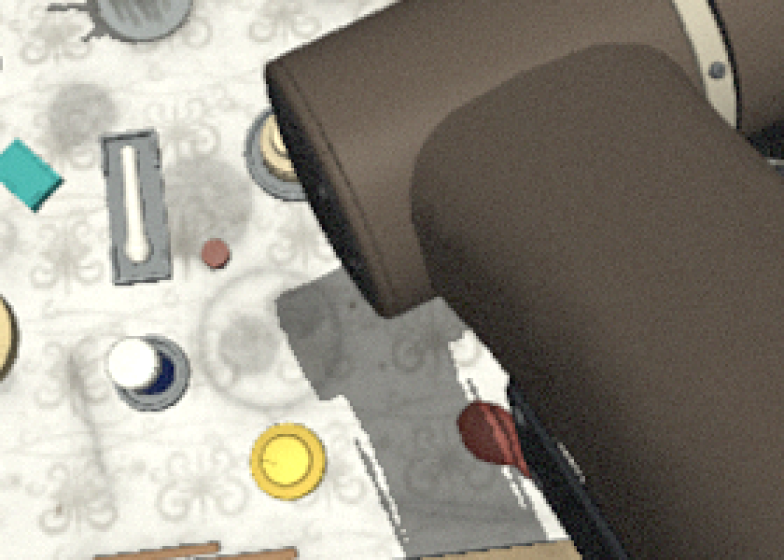

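The pestle lies flat and centred in the long stand at (133,205). The bottle stands in its cup at (145,370) and the timer is in the wide dish at (285,150). The matchbox was checked before the arm covered it, and the arm is clear of everything.

```bash
python3 -c "
from plant import r
print(r.close_job())"
```

```text
the job is handed in; nothing more can be done
None
```

The timer, bottle, matchbox and pestle were placed in that order, each measured seated and roughly centred in its stand and released, and the job was handed in at about 26 s; no verdict came back.

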